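Bring the teat bottle to the front of the bottle carousel

ROBOT

A 6-joint arm with a two-finger parallel gripper is mounted at the origin on the work surface. World frame = base frame: x ahead of the robot, y to its left, z up, the work surface at z = 0. Lengths are in m, angles in rad, forces in N, time in s.
With the tool pointing down it reaches from about 0.35 to 0.975 m from the base axis. Payload 4.9 kg.
Tool frame: the origin (TCP) lies between the finger pads; the fingertips stand 14 mm ahead of it and the grasp point (between the pads) lies 5 mm behind it (ctrl.tcp_to_tips is the distance from the TCP to the fingertips, in m); z points along the fingers, y is the direction in which the jaws open and shut (so a half turn about z gives the same grasp; the last joint's range is limited). The gripper opens to 85 mm and grips with 20 to 120 N. Pads are 22 mm wide; open, the fingers measure 114 mm over their backs; the gripper's body (76 mm by 85 mm) begins 54 mm behind the grasp point. The pads swing forward as they close: fully open they stand 13 mm farther back than shut.
Start: joints at [-0.119, 0.053, 1.613, -0, 1.476, -0.119], TCP at [0.625, 0, 0.245] pointing down, gripper open.
Joint ranges: [-3.01, 3.01], [-1.01, 2.22], [0.06, 2.58], [-1.02, 4.17], [0.09, 2.62], [-3.14, 3.14]. Speed limits (rad/s): [2.57, 2.57, 3.14, 3.14, 3.14, 3.14].

INTERFACE

Orientations are given as a 3x3 rotation matrix whose columns are the frame's x, y, z axes.
In Python, from bench import ctrl, eyes gives the robot as it stands. The module is installed in compiled form; this text tells all that it offers.
- The arm moves only by the shell command python3 -m pendant 'ROWS' [FORCE]. ROWS is a JSON object of lists of equal length, an entry for each row: "rotation": the turn, a rotation vector about the world's x, y, z in degrees, a list of three; "travel": the shift along the world's x, y, z in cm, a list of three; "fingers": the finger opening in cm, from 0 to 8.54. In form: {"rotation": [[wx, wy, wz], ...], "travel": [[tx, ty, tz], ...], "fingers": [fingers, ...]}. A call has 1 to 12 rows; each row shifts and turns the pose as measured when the row begins; what a row does not reach is not made up. A row lasts 1/12 s, in which the tool goes at most 41.7 mm and 7.16 degrees, less where a joint would pass 70% of its speed; a pose out of reach is approached as far as the arm can. A call with a gripper value outside its range is refused whole. The fingers move at their own pace and stop on an object; FORCE is the grip in N (left out, the last holds). Time passes only in rows, so rows that do not move let the fingers close. It gives the time, the measured TCP pose, the force and the opening at its end, in the units of the state.
- ctrl.sense(): the state, without advancing time (a new reading comes with each control period).
- eyes.read_camera(name): name is "scene" or "side" or "wrist"; returns a dict with "image" (480x640x3 uint8, red, green, blue), "intrinsics" (3x3 intrinsics, pixels), "k1" (the pictures are not rectified: a ray, as slopes to the right and down, at radius r is drawn at 1 + k1 r^2 times it, then the intrinsics apply), "camera_from_world" (4x4, takes a point from world to camera coordinates); the wrist camera has in their place "mount" (4x4, takes a point from camera to tool coordinates, whose origin is the TCP and whose axes are the flange's). Camera axes: x right, y down, z forward; pixel columns grow to the right and rows downward; lengths in m; the calibration is good to about 2 mm. A picture is of the moment at which its call begins: read the wrist's pose just before it. There is no depth.
- ctrl.close_job(): hands the job in, once; it reports no verdict.
The state is a dict: "clock": time; "joint_pos": joint angles; "dq": joint speeds; "joint_efforts": joint torques, N m; "ee_pos": TCP position; "eef_rot": TCP orientation; "contact_force": force on the tool from outside, world axes, zero at the start; "moment": the same for the moment, N m; "finger_gap": opening from 0.0 (shut) to 1.0 (fully open).
Only numpy, scipy, OpenCV 4.12 (cv2) and the standard library are available. Lean on these libraries where they do the work, as an engineer would, in place of code of your own. Each camera call takes 0.05 s, during which the arm holds its last target. There are 200 camera calls.

TASK

Take the steel turning rod out of its stand, put its tip right through the eyelet at the edge of the bottle carousel, and with the rod turn the carousel until the one bottle with a teat stands at the front, in line with the tongue of the base. Finish holding it there: keep the rod gripped in the eyelet, clear of the counter, and the carousel still. The bottles are clean, so touch the turntable and what stands on it with nothing but the rod, keep everything upright and leave the other things on the counter alone.

Things in the scene. Friction and masses are not known exactly. Their poses are not given: they have to be found in the camera images.
- base: Fixed foot of the bottle carousel: white disc, 170 mm across, 22 mm high, under the turntable. Origin on the counter on the vertical turning axis; its -x axis points to the front, roughly towards the robot. A flat dark steel tongue, 24 mm wide and 3 mm thick, lies on the counter from the disc along -x, ending in a point 209 mm from the axis: it marks the front. The eyelet passes above the tongue, so keep the rod's tip more than 4 mm above the counter
- front (a point): Fixed point of the base above the tongue's line, 62 mm from the turning axis, 40 mm above the counter (level of the turntable's top): where the bottle's underside centre must come
- platter: Turntable: grey round disc, 210 mm across, from 28 to 40 mm above the counter, with four wire holders (four 20 mm pegs and a ring each) 90 degrees apart, centres 62 mm from the axis. Turns freely both ways through more than a full turn about the vertical axis through its origin (on the axis, at counter height), with a slight drag of about 0.25 N at the eyelet; stays where it is left if not pushed. One lug with the eyelet sticks out of its rim
- eyelet (a point): Centre of the upper mouth of the eyelet, a vertical round through-hole of 15 mm, in a grey lug 36 mm wide and 12 mm thick that sticks out of the turntable's rim to 144 mm from the axis. The hole's centre is 122 mm from the turning axis; mouth 40 mm, underside 28 mm above the counter, open below. It lies midway between two of the holders and turns with the turntable
- bottle: The bottle to bring to the front: clear, 52 mm across, white screw cap to 62 mm and a rounded pale teat on top, 90 mm tall in all (130 mm above the counter). Origin at the centre of its underside, z up. Stands loose in one of the four holders and rides with the turntable, with up to 1.5 mm play
- jar1: First feeding-bottle storage jar: clear, 52 mm across, with a flat white screw cap, 62 mm tall, no teat. Origin at the centre of its underside, z up. Stands loose in one of the four wire holders of the turntable
- jar2: Second feeding-bottle storage jar: clear, 52 mm across, with a flat white screw cap, 62 mm tall, no teat. Origin at the centre of its underside, z up. Stands loose in one of the four wire holders of the turntable
- jar3: Third feeding-bottle storage jar: clear, 52 mm across, with a flat white screw cap, 62 mm tall, no teat. Origin at the centre of its underside, z up. Stands loose in one of the four wire holders of the turntable
- rod: Turning rod, 200 mm long, 70 g, standing upright and loose in its stand, tip down. Plain round steel, 9 mm thick with a slightly bevelled tip, from its origin (centre of the tip's end) to 140 mm up; then a round grey handle 24 mm thick from 140 to 200 mm. z points up along the rod from tip to handle. Grasp the handle from above, about 170 mm above the tip: then the fingers stay above all the bottles when the tip is through the eyelet
- rod_tip (a point): Centre of the end of the rod's tip (same point as the rod's origin)
- stand: Fixed grey block 60 x 60 x 50 mm with a vertical 11 mm hole, 40 mm deep (floor 10 mm above the counter), in which the rod stands. Origin at the centre of its underside; the hole is in its middle
- dropper: Bystander: small amber glass bottle with white cap, 32 mm across, 85 mm tall. Origin at the centre of its underside
- collar: Bystander: blue plastic screw ring, 48 mm across, 16 mm high, lying flat. Origin at the centre of its underside
- cup: Bystander: small white cup, 60 mm across, 60 mm tall. Origin at the centre of its underside
Mind the look-alikes: they are no part of the job. What is meant by the rod is not blue, and is the larger of those in its own colour. What is shaped like the jar3 but purple or red is not meant.

How it is judged:
On the way, in this order (a step that is already met when the one before it is completed fails the run):
1. the rod's tip has been put right through the eyelet (horizontal distance between rod_tip and eyelet below 0.008 m and z of rod_tip in the frame of platter below 0.027 m), for 0.2 s.
2. with the rod in the eyelet, the carousel has been turned until the teat bottle stands at the front (all of step 1 and horizontal distance between bottle and front below 0.01 m), for 0.2 s.
At the end, for the whole second after the job is handed in: Teat bottle within 10 mm of the front point, all jars upright (0.2 rad), turntable still (0.05 rad/s), rod tip 1 mm or more below the lug, within 8 mm of the hole's axis and 3.5 mm or more above the counter, rod gripped with over 1 N (all of step 2 and contact force between the fingers and rod above 1 N and height (world z) of rod_tip above 0.0035 m and angular speed of platter below 0.05 rad/s and angle between each of bottle, jar1, jar2, jar3's own z axis and vertical below 0.2 rad); the arm keeps its last pose, push and grip.
It fails at once if the arm or the gripper pushes the turntable (over 1 N) (contact force between any of the arm, the fingers and platter above 1 N).
It fails at once if the arm or the gripper touches a bottle or jar (over 1 N) (contact force between any of the arm, the fingers and bottle above 1 N or contact force between any of the arm, the fingers and jar1 above 1 N or contact force between any of the arm, the fingers and jar2 above 1 N or contact force between any of the arm, the fingers and jar3 above 1 N).
It fails at once if a bottle or jar is tipped by more than 0.5 rad (angle between any of bottle, jar1, jar2, jar3's own z axis and vertical above 0.5 rad).
It fails at once if a bystander is moved by more than 20 mm (distance of any of dropper, collar, cup from where it was at the start of the episode above 0.02 m).
It also fails if it takes over 51 s, if anything falls off the work surface, if the arm or the gripper's body presses on something with over 40 N, if the wrist force passes 120 N, or if a joint passes its speed limit or range.

## Working session

There is one attempt and no reset: what is moved stays moved. The work goes in short steps, Python scripts to look and compute and a shell command to move; the robot and the scene stay as the last step left them, time stands still between calls to the robot, and variables do not carry over. Pictures are saved under pics/ and viewed, about 8 in all and at most 12, crops included, and the job is handed in when it is done.

```bash
mkdir -p pics; cat > h.py <<'E'
import numpy as np, cv2
from bench import ctrl, eyes
def shot(name,fn):
    s=ctrl.sense(); c=eyes.read_camera(name); 
    if name=="wrist":
        T=np.eye(4);T[:3,:3]=np.array(s["eef_rot"]);T[:3,3]=s["ee_pos"]
        W=T@np.array(c["mount"])
    else: W=np.linalg.inv(np.array(c["camera_from_world"]))
    np.savez("pics/"+fn+".npz",img=c["image"],K=c["intrinsics"],k1=c["k1"],W=W)
    cv2.imwrite("pics/"+fn+".png",c["image"][:,:,::-1])
def load(fn): return np.load("pics/"+fn+".npz")
def ray(d,uv):
    K=d["K"]; x=(uv[0]-K[0,2])/K[0,0]; y=(uv[1]-K[1,2])/K[1,1]
    D=np.array([[1,0,0],[0,1,0],[0,0,1.]]); 
    p=cv2.undistortPoints(np.array([[[uv[0],uv[1]]]],float),K.astype(float),np.array([float(d["k1"]),0,0,0]))[0,0]
    v=d["W"][:3,:3]@np.array([p[0],p[1],1]); return d["W"][:3,3],v
def onplane(d,uv,z):
    o,v=ray(d,uv); return o+v*(z-o[2])/v[2]
def two(d1,a,d2,b):
    o1,v1=ray(d1,a);o2,v2=ray(d2,b)
    t=np.linalg.lstsq(np.c_[v1,-v2],o2-o1,rcond=None)[0]
    p,q=o1+t[0]*v1,o2+t[1]*v2; return (p+q)/2,np.linalg.norm(p-q)
def proj(d,P):
    C=np.linalg.inv(d["W"]); 
    return cv2.projectPoints(np.atleast_2d(P).astype(float),cv2.Rodrigues(C[:3,:3])[0],C[:3,3],d["K"].astype(float),np.array([float(d["k1"]),0,0,0]))[0][:,0]
E
python3 - <<'E'
from h import *
for n in ("scene","side","wrist"): shot(n,n+"0"); d=load(n+"0"); print(n,d["W"][:3].round(3).tolist(),d["k1"],d["K"][0])
s=ctrl.sense();print(s["clock"],s["ee_pos"],np.array(s["eef_rot"]).round(3).tolist())
E
```

```text
scene [[-0.369, 0.723, -0.584, 1.121], [0.929, 0.285, -0.235, 0.187], [-0.003, -0.63, -0.777, 0.875]] -0.06304431153381296 [457.10827439   0.         316.375235  ]
side [[-0.772, -0.365, 0.521, 0.06], [-0.636, 0.421, -0.647, 0.558], [0.017, -0.83, -0.557, 0.558]] 0.009152834819405957 [492.58032531   0.         320.40639106]
wrist [[1.0, -0.0, -0.001, 0.624], [-0.001, -0.965, -0.262, 0.067], [-0.001, 0.262, -0.965, 0.373]] -0.0808336270642606 [415.33340561   0.         325.47854573]
0.15 [6.24541511e-01 9.05072333e-05 2.44341330e-01] [[-0.0, 1.0, -0.002], [1.0, 0.0, 0.0], [0.0, -0.002, -1.0]]
```

View pics/scene0.png

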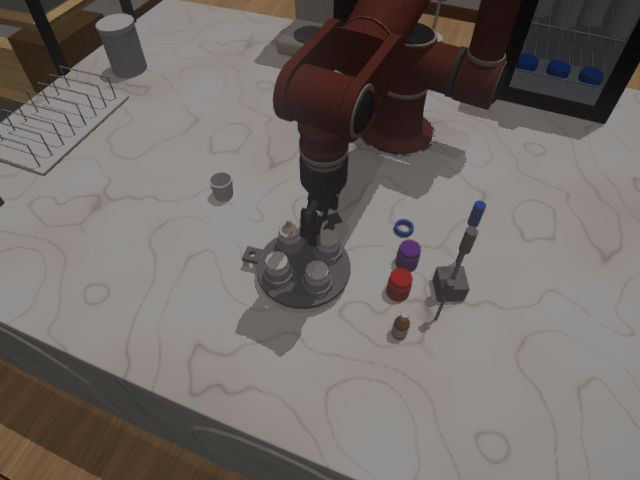

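View pics/side0.png

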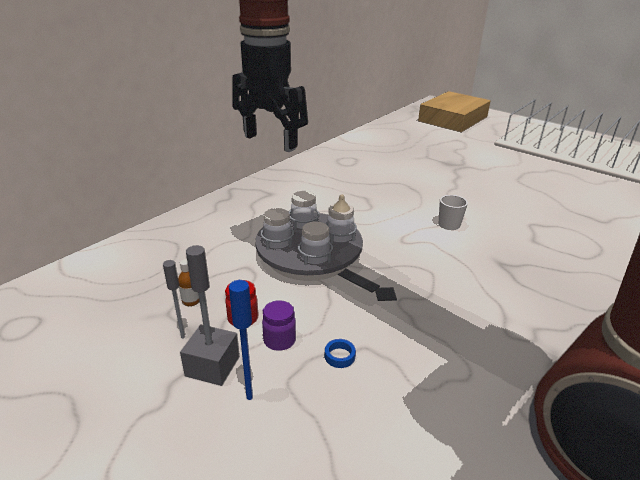

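Scene view: carousel around (303,270), teat bottle at (290,232) and lug at (252,256). The stand is at (451,285), with the grey rod handle at (467,240). Side view: tongue tip at (388,295), big grey handle at (197,270), decoy grey rod at (172,275) and blue rod at (240,300). I'll zoom in next.

```bash
python3 - <<'E'
from h import *
a=load("scene0")["img"];b=load("side0")["img"]
r=lambda i,x,y,w,h,f:cv2.resize(i[y:y+h,x:x+w],None,fx=f,fy=f,interpolation=cv2.INTER_CUBIC)
top=np.hstack([r(a,235,215,130,100,3),r(a,380,195,130,100,3)])
bot=np.hstack([r(b,240,180,170,130,2.3),r(b,150,235,170,130,2.3)])
im=np.full((top.shape[0]+bot.shape[0],800,3),0,np.uint8)
im[:300,:780]=top; im[300:,:bot.shape[1]]=bot
cv2.imwrite("pics/z1.png",np.clip(im[:,:,::-1]*1.5,0,255).astype(np.uint8))
d,e=load("scene0"),load("side0")
print("tongue tip",onplane(e,(396,297),.003))
print("lug",onplane(d,(252,256),.04))
print("platter",onplane(d,(303,270),.04),onplane(e,(309,243),.04))
print("teat",two(d,(290,224),e,(341,197)))
print("handle",two(d,(467,240),e,(197,269)))
print("stand",onplane(e,(210,342),.05),onplane(d,(451,279),.05))
for n,p,q in (("cup",(222,187),(452,212)),("collar",(403,228),(340,353)),("dropper",(402,325),(190,288))): print(n,two(d,p,e,q))
E
```

```text
tongue tip [ 0.38188591 -0.05844566  0.003     ]
lug [ 0.60688271 -0.1770108   0.04      ]
platter [ 0.5997468  -0.05465751  0.04      ] [ 0.57602118 -0.04728349  0.04      ]
teat (array([ 0.54959882, -0.10512586,  0.12395876]), np.float64(0.005330207326437416))
handle (array([0.50592452, 0.25650343, 0.17995544]), np.float64(0.00200463197837229))
stand [0.50388535 0.25580185 0.05      ] [0.51080992 0.25487139 0.05      ]
cup (array([ 0.42970565, -0.35545876,  0.03087087]), np.float64(0.0018536398463122137))
collar (array([0.37242086, 0.11726214, 0.00694756]), np.float64(0.0002103052014715451))
dropper (array([0.64597164, 0.18384415, 0.03188642]), np.float64(0.0017046867722714774))
```

View pics/z1.png

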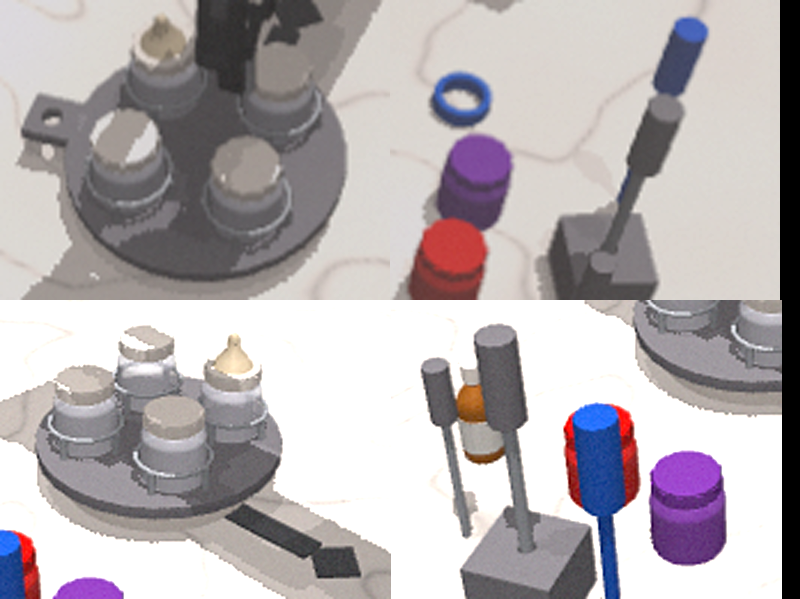

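View pics/wrist0.png

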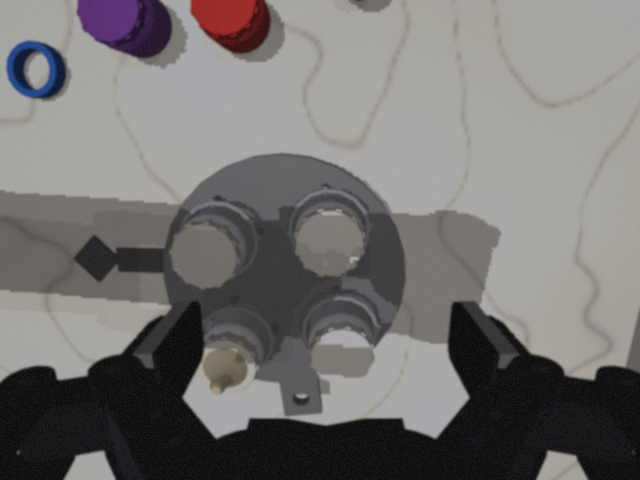

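```bash
python3 - <<'E'
from h import *
from scipy.optimize import least_squares
d=load("wrist0")
P=np.array([onplane(d,u,.04)[:2] for u in ((164,262),(404,262),(283,153),(204,180),(360,174),(178,213))])
f=least_squares(lambda q:np.hypot(*(P-q[:2]).T)-q[2],[.6,-.05,.105]);print("platter",f.x,f.fun.round(4))
f=least_squares(lambda q:np.hypot(*(P-q[:2]).T)-.105,[.6,-.05]);c=f.x;print(c)
t=onplane(d,(74,258),.003)[:2];e=onplane(d,(301,398),.04)[:2]
# hole visible centroid: mouth
g=d["img"][380:420,280:325].astype(int).sum(2);m=(g>420);print(np.argwhere(m).mean(0)+[380,280],m.sum())
sc=load("scene0");print("eyelet scene",onplane(sc,(235+52/3,215+121/3),.04))
print("tip",t,e)
for n,p in (("tip",t),("eye",e)):
  v=p-c;print(n,np.hypot(*v),np.degrees(np.arctan2(v[1],v[0])))
b=[onplane(d,u,.102)[:2] for u in ((204,252),(331,240))]
for p in b: v=p-c;print("jar",p,np.hypot(*v),np.degrees(np.arctan2(v[1],v[0])))
# handle top centre
si=load("side0")
print("htop",onplane(sc,(380+663/3,195+108/3),.21),onplane(si,(150+495/2.3,235+35/2.3),.21))
print("blue top",onplane(sc,(380+690/3-130,195+25/3),.2))
for k in (0,):print("blue",two(sc,(477,213),si,(240,303)))
print("small grey", two(sc,(380+ (600-390)/3,195+258/3),si,(150+ (437)/2.3-170,235+66/2.3)))
print("handle top", two(sc,(380+ (667-390)/3,195+104/3),si,(150+ (495-391)/2.3,235+35/2.3)))
print("stand hole", two(sc,(380+ (606-390)/3,195+245/3),si,(150+ (527-391)/2.3,235+248/2.3)))
E
```

```text
platter [ 0.58926649 -0.05486318  0.10290439] [ 0.0011 -0.0012 -0.0013 -0.0004  0.0025 -0.0007]
[ 0.58943267 -0.05757559]
[411.10725552 304.68138801] 317
eyelet scene [ 0.60492234 -0.17715107  0.04      ]
tip [ 0.38073382 -0.05278114] [ 0.60082857 -0.17874363]
tip 0.20875390857425596 178.68397267990798
eye 0.12170275156825575 -84.62711080319627
jar [ 0.54053075 -0.01603926] 0.0641612326523994 139.6560802509682
jar [ 0.62776973 -0.00750285] 0.06306354297152446 52.5613392803869
htop [0.41338226 0.493866   0.21      ] [0.34205643 0.11697523 0.21      ]
blue top [0.41821089 0.26201262 0.2       ]
blue (array([0.42011641, 0.26316657, 0.17329537]), np.float64(0.0004983466388021132))
small grey (array([0.5864416 , 0.24641938, 0.1449371 ]), np.float64(0.0005262092843735335))
handle top (array([0.50346002, 0.25778162, 0.2104316 ]), np.float64(3.875012224896033e-05))
stand hole (array([0.50394236, 0.25648173, 0.04935489]), np.float64(0.001615184400176729))
```

```bash
python3 -m pendant '{"rotation":[[0,0,0],[0,0,0],[0,0,0],[0,0,0],[0,0,0],[0,0,0],[0,0,0],[0,0,0],[0,0,0],[0,0,0],[0,0,0]],"travel":[[0,0,1],[-1.3,2.8,0.5],[-1.3,2.8,0],[-1.3,2.8,0],[-1.3,2.8,0],[-1.3,2.8,0],[-1.3,2.8,0],[-1.3,2.8,0],[-1.3,2.8,0],[-1.3,2.8,0],[0,0,0]],"fingers":[6,6,6,6,6,6,6,6,6,6,6]}' 30
python3 - <<'E'
from h import *
s=ctrl.sense();print(s["clock"],s["ee_pos"],np.array(s["eef_rot"]).round(3).tolist(),s["contact_force"],s["finger_gap"])
shot("wrist","wrist1")
E
```

```text
clock: 1.07
ee_pos: [0.5015, 0.2599, 0.2655]
eef_rot: [[0.007, 1.0, 0.001], [1.0, -0.007, 0.002], [0.002, 0.001, -1.0]]
contact_force: [0.4, -1.4, -0.3]
finger_gap: 0.703
1.0667 [0.50145529 0.25986587 0.26547643] [[0.007, 1.0, 0.001], [1.0, -0.007, 0.002], [0.002, 0.001, -1.0]] [ 0.38194783 -1.44393531 -0.31250197] 0.703278334594211
```

View pics/wrist1.png

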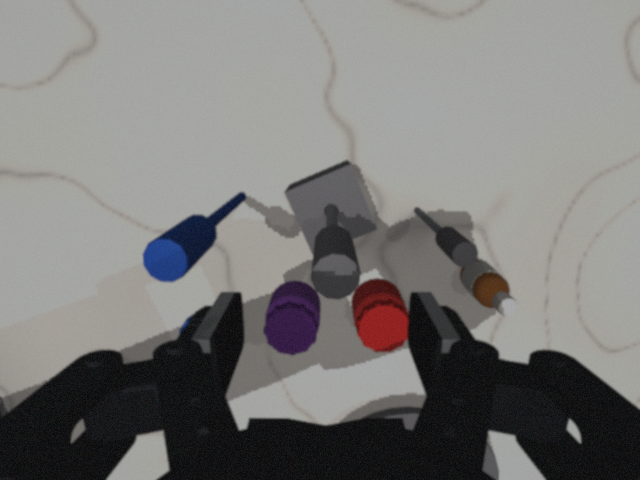

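The wrist view shows the rod's handle top centred at about (335,278), with the stand behind it. The blue rod top is at (166,260), and the small grey rod and dropper are to the right.

```bash
python3 - <<'E'
from h import *
d=load("wrist1");print(onplane(d,(335,278),.21),onplane(d,(331,209),.05), onplane(d,(166,260),.2))
print(proj(d,[[.505,.257,.21]]))
E
```

```text
[0.50574343 0.25763398 0.21      ] [0.50611288 0.2596373  0.05      ] [0.421926   0.26384065 0.2       ]
[[333.42933903 279.2720018 ]]
```

```bash
python3 -m pendant '{"rotation":[[0,0,0],[0,0,0],[0,0,0],[0,0,0],[0,0,0],[0,0,0],[0,0,0],[0,0,0],[0,0,0],[0,0,0],[0,0,0],[0,0,0]],"travel":[[0.4,-0.2,0],[0,0,-2],[0,0,-2],[0,0,-2],[0,0,-2],[0,0,-1],[0,0,0],[0,0,0],[0,0,0],[0,0,0],[0,0,0],[0,0,0]],"fingers":[6,6,6,6,6,6,6,1.5,1.5,1.5,1.5,1.5]}' 60
python3 -m pendant '{"rotation":[[0,0,0],[0,0,0],[0,0,0],[0,0,0]],"travel":[[0,0,0],[0,0,0],[0,0,0],[0,0,0]],"fingers":[1.5,1.5,1.5,1.5]}'
```

```text
clock: 2.12
ee_pos: [0.5121, 0.2482, 0.1795]
eef_rot: [[0.017, 1.0, 0.003], [1.0, -0.017, 0.0], [0.0, 0.003, -1.0]]
contact_force: [-2.9, 0.8, -0.9]
finger_gap: 0.263
clock: 2.45
ee_pos: [0.5119, 0.2485, 0.1804]
eef_rot: [[0.017, 1.0, 0.004], [1.0, -0.017, 0.0], [0.0, 0.004, -1.0]]
contact_force: [-2.3, -0.8, -1.9]
finger_gap: 0.272
```

The move drifted about 6 and 9 mm sideways, so the grip is off-centre. I'll open, recentre and grip again.

```bash
python3 -m pendant '{"rotation":[[0,0,0],[0,0,0],[0,0,0],[0,0,0],[0,0,0],[0,0,0],[0,0,0]],"travel":[[0,0,0],[0,0,0],[0,0,0],[0,0,0],[-0.6,0.9,-0.5],[0,0,0],[0,0,0]],"fingers":[5,5,5,5,5,5,5]}'
```

```text
clock: 3.03
ee_pos: [0.5096, 0.2592, 0.1791]
eef_rot: [[0.017, 1.0, 0.017], [1.0, -0.017, 0.003], [0.003, 0.017, -1.0]]
contact_force: [0.1, 0.1, 0.9]
finger_gap: 0.584
```

```bash
python3 -m pendant '{"rotation":[[0,1,0],[0,0,0],[0,0,0]],"travel":[[-0.4,-0.1,-0.4],[0,0,0],[0,0,0]],"fingers":[5,5,5]}'
python3 - <<'E'
from h import *
shot("wrist","wrist2");d=load("wrist2");print(proj(d,[[.5055,.258,.21],[.5055,.258,.05]]))
cv2.imwrite("pics/w2.png",d["img"][120:480,100:560,::-1])
E
```

```text
clock: 3.28
ee_pos: [0.5049, 0.2585, 0.1745]
eef_rot: [[0.016, 1.0, -0.003], [1.0, -0.016, 0.003], [0.003, -0.003, -1.0]]
contact_force: [-0.2, 0.5, 0.2]
finger_gap: 0.587
[[328.7126548  393.59517062]
 [327.3449519  237.23511056]]
```

View pics/w2.png

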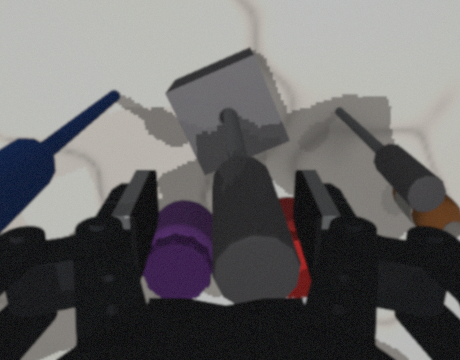

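```bash
python3 - <<'E'
from h import *
d=load("wrist2");print(onplane(d,(358,388),.21),onplane(d,(328,235),.05))
E
python3 -m pendant '{"rotation":[[0,0,0],[0,0,0],[0,0,0],[0,0,0],[0,0,0],[0,0,0]],"travel":[[0.1,0,0],[0,0,0],[0,0,0],[0,0,0],[0,0,0],[0,0,0]],"fingers":[1.5,1.5,1.5,1.5,1.5,1.5]}' 60
python3 - <<'E'
from h import *
shot("wrist","wrist3");d=load("wrist3");print(proj(d,[[.5055,.258,.21],[.5055,.258,.05]]))
cv2.imwrite("pics/w3.png",d["img"][120:480,100:560,::-1])
E
```

```text
[0.51317159 0.25958181 0.21      ] [0.50593566 0.25945097 0.05      ]
clock: 3.83
ee_pos: [0.5062, 0.2581, 0.1743]
eef_rot: [[0.017, 1.0, -0.003], [1.0, -0.017, 0.003], [0.003, -0.003, -1.0]]
contact_force: [-0.0, -0.2, 0.1]
finger_gap: 0.266
[[323.59068056 392.70748797]
 [325.24017384 236.70344401]]
```

View pics/w3.png

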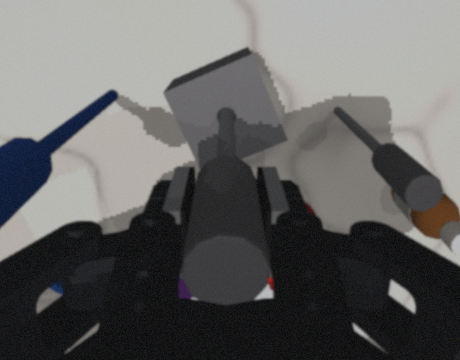

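The rod is upright and centred in the jaws, with the handle top at full-frame (326,389). Next I'll lift it.

```bash
python3 -m pendant '{"rotation":[[0,0,0],[0,0,0],[0,0,0],[0,0,0],[0,0,0],[0,0,0],[0,0,0],[0,0,0],[0,0,0]],"travel":[[0,0,0.5],[0,0,1.5],[0,0,2],[0,0,2.5],[0,0,2.5],[0,0,2.5],[0,0,2.5],[0,0,1],[0,0,0]],"fingers":[1.5,1.5,1.5,1.5,1.5,1.5,1.5,1.5,1.5]}' 80
```

```text
clock: 4.63
ee_pos: [0.5047, 0.2574, 0.3295]
eef_rot: [[0.017, 1.0, -0.002], [1.0, -0.017, 0.003], [0.002, -0.002, -1.0]]
contact_force: [0.1, 0.6, -1.5]
finger_gap: 0.261
```

```bash
python3 -m pendant '{"rotation":[[0,0,0],[0,0,0],[0,0,0],[0,0,0],[0,0,0],[0,0,0],[0,0,0],[0,0,0],[0,0,0],[0,0,0],[0,0,0],[0,0,0]],"travel":[[0.3,-1,0],[0.5,-2,0],[0.6,-2.5,0],[0.6,-2.5,0],[0.6,-2.5,0],[0.6,-2.5,0],[0.6,-2.5,0],[0.6,-2.5,0],[0.6,-2.5,0],[0.6,-2.5,0],[0.6,-2.5,0],[0.5,-2,0]],"fingers":[1.5,1.5,1.5,1.5,1.5,1.5,1.5,1.5,1.5,1.5,1.5,1.5]}'
python3 -m pendant '{"rotation":[[0,0,0],[0,0,0],[0,0,0],[0,0,0],[0,0,0],[0,0,0],[0,0,0],[0,0,0],[0,0,0]],"travel":[[0.5,-2.2,0],[0.5,-2.2,0],[0.5,-2.2,0],[0.5,-2.2,0],[0.5,-2.2,0],[0.3,-1.5,0],[0,-0.5,0],[0,0,0],[0,0,0]],"fingers":[1.5,1.5,1.5,1.5,1.5,1.5,1.5,1.5,1.5]}'
```

```text
clock: 5.63
ee_pos: [0.5643, -0.034, 0.3033]
eef_rot: [[0.011, 0.999, -0.038], [1.0, -0.011, 0.0], [-0.0, -0.038, -0.999]]
contact_force: [0.6, 0.6, -0.3]
finger_gap: 0.266
clock: 6.38
ee_pos: [0.584, -0.1783, 0.2806]
eef_rot: [[0.02, 0.997, -0.069], [1.0, -0.019, 0.01], [0.008, -0.069, -0.998]]
contact_force: [-0.6, -0.4, -0.9]
finger_gap: 0.262
```

```bash
python3 -m pendant '{"rotation":[[-0.6,-4,0],[0,0,0],[0,0,0]],"travel":[[1.9,0,1],[0,0,0],[0,0,0]],"fingers":[1.5,1.5,1.5]}'
python3 - <<'E'
from h import *
s=ctrl.sense();print(s["ee_pos"],np.array(s["eef_rot"]).round(4)[:,2])
for n in ("scene","side","wrist"): shot(n,n+"4")
a=load("scene4")["img"][190:320,215:395];b=load("side4")["img"][60:310,220:430];w=load("wrist4")["img"]
im=np.zeros((600,800,3),np.uint8)
im[:260,:360]=cv2.resize(a,None,fx=2,fy=2);im[:325,380:653]=cv2.resize(b,None,fx=1.3,fy=1.3)
w=w[110:480,60:560];im[330:600,:400]=cv2.resize(w,(400,270)) 
cv2.imwrite("pics/z4.png",np.clip(im[:,:,::-1]*1.4,0,255).astype(np.uint8))
E
```

```text
clock: 6.63
ee_pos: [0.602, -0.1754, 0.2887]
eef_rot: [[0.017, 1.0, -0.002], [1.0, -0.017, 0.001], [0.001, -0.002, -1.0]]
contact_force: [-0.0, -0.0, -0.7]
finger_gap: 0.262
[ 0.6020053  -0.17543864  0.28866813] [-0.002   0.0014 -1.    ]
```

View pics/z4.png

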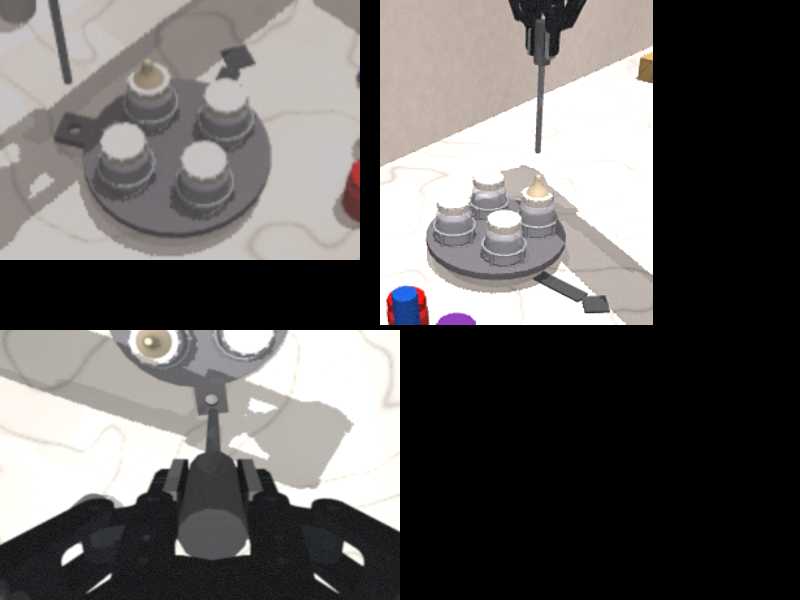

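All bottles are upright and nothing was disturbed. In the scene view the rod tip is at about (249,231) and the eyelet at about (252,254). In the wrist view the tip is at about (325,219) and the eyelet at (324,206).

```bash
python3 - <<'E'
from h import *
from scipy.optimize import least_squares
a,b,w=load("scene4"),load("side4"),load("wrist4")
ts,tsi,tw=(249,231.5),(341.9,177),(325,219.6)
print("tip s/si",two(a,ts,b,tsi)); print("tip s/w",two(a,ts,w,tw))
print("tip expected z",ctrl.sense()["ee_pos"][2]-.165)
print("eye scene",onplane(a,(252.5,254.5),.04),"wrist",onplane(w,(323.75,206),.04))
print(two(a,(252.5,254.5),w,(323.75,206)))
print("tip at z .124 wrist",onplane(w,tw,.124))
wi=w["img"]; cv2.imwrite("pics/z5.png",np.hstack([cv2.resize(wi[160:280,260:390,::-1],None,fx=4,fy=4,interpolation=cv2.INTER_CUBIC)[:480],cv2.resize(a["img"][205:285,220:270,::-1],None,fx=5,fy=6,interpolation=cv2.INTER_CUBIC)]))
E
```

```text
tip s/si (array([ 0.60152063, -0.17717973,  0.12368081]), np.float64(0.00319231839098054))
tip s/w (array([ 0.60206128, -0.17516244,  0.12278722]), np.float64(0.0017923622256369284))
tip expected z 0.12416402274567659
eye scene [ 0.60267541 -0.17785667  0.04      ] wrist [ 0.60040001 -0.17981414  0.04      ]
(array([ 0.6001938 , -0.18015747,  0.0358033 ]), np.float64(0.0009444365734084647))
tip at z .124 wrist [ 0.60175625 -0.1740324   0.124     ]
```

View pics/z5.png

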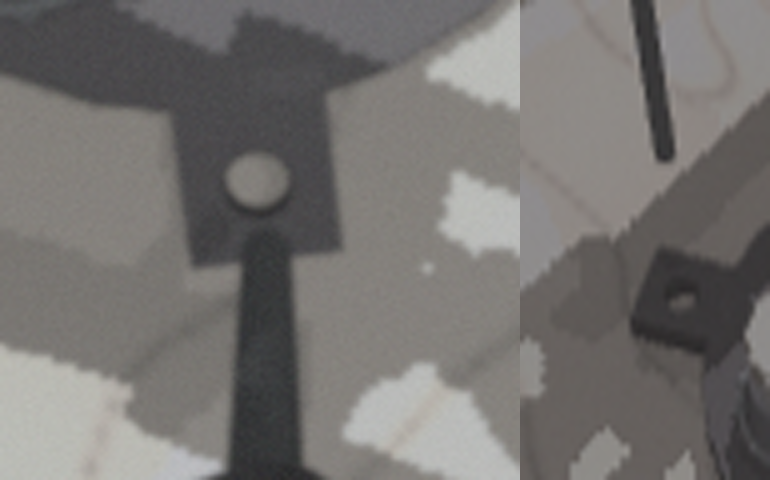

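```bash
python3 - <<'E'
from h import *
a,b,w=load("scene4"),load("side4"),load("wrist4")
ts,tw=(249,229.7),(326.7,222)
print("s/w",two(a,ts,w,tw)); print("s/si",two(a,ts,b,(341.9,175.5)));
print("w",onplane(w,tw,.124),"s",onplane(a,ts,.124))
print("eye w",onplane(w,(324.5,205.9),.04),"s",onplane(a,(252.2,254.3),.04),two(a,(252.2,254.3),w,(324.5,205.9)))
E
```

```text
s/w (array([ 0.60301326, -0.17453072,  0.13032305]), np.float64(0.0002846880383737544))
s/si (array([ 0.60065921, -0.17666873,  0.12797162]), np.float64(0.0017590220518567726))
w [ 0.6029583  -0.17583734  0.124     ] s [ 0.59863956 -0.17774822  0.124     ]
eye w [ 0.60109467 -0.17973254  0.04      ] s [ 0.60242045 -0.17874706  0.04      ] (array([ 0.60100564, -0.17998411,  0.03763644]), np.float64(0.0004077356857418773))
```

```bash
python3 -m pendant '{"rotation":[[0,0,0],[0,0,0],[0,0,0],[0,0,0],[0,0,0],[0,0,0],[0,0,0]],"travel":[[0,-0.4,-1],[0,0,-1.5],[0,0,-1.5],[0,0,-1.5],[0,0,-0.7],[0,0,0],[0,0,0]],"fingers":[1.5,1.5,1.5,1.5,1.5,1.5,1.5]}'
```

```text
clock: 7.37
ee_pos: [0.5993, -0.1789, 0.2173]
eef_rot: [[0.017, 1.0, -0.008], [1.0, -0.016, 0.003], [0.003, -0.008, -1.0]]
contact_force: [-0.6, 0.6, -0.5]
finger_gap: 0.261
```

```bash
python3 -m pendant '{"rotation":[[-0.2,-0.5,0],[0,0,0],[0,0,0]],"travel":[[0.2,-0.1,0],[0,0,0],[0,0,0]],"fingers":[1.5,1.5,1.5]}'
python3 - <<'E'
from h import *
for n in ("scene","side","wrist"): shot(n,n+"6")
a,w=load("scene6"),load("wrist6")
wi=w["img"]; cv2.imwrite("pics/z6.png",np.hstack([cv2.resize(wi[130:250,260:390,::-1],None,fx=4,fy=4,interpolation=cv2.INTER_CUBIC)[:480],cv2.resize(a["img"][205:285,220:270,::-1],None,fx=5,fy=6,interpolation=cv2.INTER_CUBIC)]))
E
```

```text
clock: 7.62
ee_pos: [0.6017, -0.1802, 0.2177]
eef_rot: [[0.017, 1.0, 0.002], [1.0, -0.017, -0.001], [-0.001, 0.002, -1.0]]
contact_force: [0.6, -0.6, -0.6]
finger_gap: 0.256
```

View pics/z6.png

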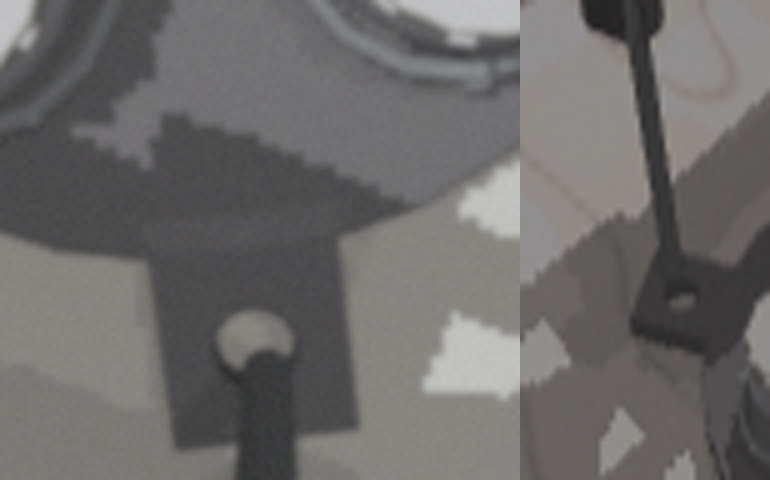

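Wrist view: hole mouth centre at about (324,216.5), rod tip just above it at about (327,224).

```bash
python3 - <<'E'
from h import *
a,w=load("scene6"),load("wrist6")
print("eye",onplane(w,(324,216.5),.04),"tip",onplane(w,(327,223.8),.053))
ts=(220+152/5,205+245/6)
print("eye s",onplane(a,(252.2,254.3),.04),"tip s",onplane(a,ts,.053))
print("tip pred px",proj(w,[[.6017,-.1802,.053]]),proj(a,[[.6017,-.1802,.053]]),ts)
E
```

```text
eye [ 0.60096925 -0.17942971  0.04      ] tip [ 0.60310907 -0.18207258  0.053     ]
eye s [ 0.60242045 -0.17874706  0.04      ] tip s [ 0.59058217 -0.18763706  0.053     ]
tip pred px [[325.0149171  221.31911983]] [[251.11808558 250.43673173]] (250.4, 245.83333333333334)
```

```bash
python3 -m pendant '{"rotation":[[0,0.1,0],[0,0,0],[0,0,0],[0,0,0],[0,0,0],[0,0,0]],"travel":[[-0.15,0.2,0],[0,0,0],[0,0,-0.8],[0,0,-0.8],[0,0,0],[0,0,0]],"fingers":[1.5,1.5,1.5,1.5,1.5,1.5]}'
python3 - <<'E'
from h import *
for n in ("scene","wrist"): shot(n,n+"7")
a,w=load("scene7"),load("wrist7")
wi=w["img"]; cv2.imwrite("pics/z7.png",np.hstack([cv2.resize(wi[140:260,260:390,::-1],None,fx=4,fy=4,interpolation=cv2.INTER_CUBIC)[:480],cv2.resize(a["img"][205:285,220:270,::-1],None,fx=5,fy=6,interpolation=cv2.INTER_CUBIC)]))
E
```

```text
clock: 8.27
ee_pos: [0.6007, -0.178, 0.2019]
eef_rot: [[0.016, 1.0, 0.002], [1.0, -0.016, -0.002], [-0.002, 0.002, -1.0]]
contact_force: [1.1, -0.4, 0.2]
finger_gap: 0.258
```

View pics/z7.png

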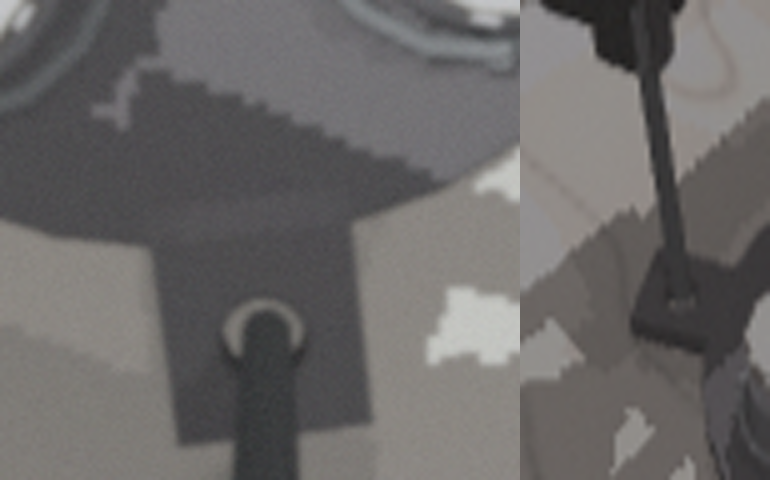

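The tip is centred in the hole to within about 1 mm: hole centre is zoom (263,333), tip about (267,337). Now I'll go through.

```bash
python3 -m pendant '{"rotation":[[0,0,0],[0,0,0],[0,0,0],[0,0,0],[0,0,0],[0,0,0]],"travel":[[-0.05,0,-0.7],[0,0,-0.7],[0,0,-0.7],[0,0,0],[0,0,0],[0,0,0]],"fingers":[1.5,1.5,1.5,1.5,1.5,1.5]}'
```

```text
clock: 8.87
ee_pos: [0.5998, -0.178, 0.178]
eef_rot: [[0.017, 1.0, 0.001], [1.0, -0.017, -0.001], [-0.001, 0.001, -1.0]]
contact_force: [0.6, 0.4, -1.2]
finger_gap: 0.261
```

```bash
python3 - <<'E'
import numpy as np
c=np.array([.589,-.057])
t=np.radians(np.arange(-85,-141,-3)); P=c+.122*np.c_[np.cos(t),np.sin(t)]
for a,p,d in zip(np.degrees(t),P,np.diff(P,axis=0,append=P[-1:])): print(round(a),p.round(4),(d*100).round(2))
E
```

```text
-85 [ 0.5996 -0.1785] [-0.64 -0.04]
-88 [ 0.5933 -0.1789] [-0.64 -0.01]
-91 [ 0.5869 -0.179 ] [-0.64  0.03]
-94 [ 0.5805 -0.1787] [-0.64  0.06]
-97 [ 0.5741 -0.1781] [-0.63  0.09]
-100 [ 0.5678 -0.1771] [-0.63  0.13]
-103 [ 0.5616 -0.1759] [-0.62  0.16]
-106 [ 0.5554 -0.1743] [-0.61  0.19]
-109 [ 0.5493 -0.1724] [-0.6   0.22]
-112 [ 0.5433 -0.1701] [-0.59  0.25]
-115 [ 0.5374 -0.1676] [-0.57  0.28]
-118 [ 0.5317 -0.1647] [-0.56  0.31]
-121 [ 0.5262 -0.1616] [-0.54  0.34]
-124 [ 0.5208 -0.1581] [-0.52  0.37]
-127 [ 0.5156 -0.1544] [-0.5  0.4]
-130 [ 0.5106 -0.1505] [-0.48  0.42]
-133 [ 0.5058 -0.1462] [-0.46  0.45]
-136 [ 0.5012 -0.1417] [-0.43  0.47]
-139 [ 0.4969 -0.137 ] [0. 0.]
```

```bash
python3 -m pendant '{"rotation":[[0,0,0],[0,0,0],[0,0,0],[0,0,0],[0,0,0]],"travel":[[-0.35,0,0.1],[-0.6,0,0],[-0.6,0,0],[-0.6,0.05,0],[0,0,0]],"fingers":[1.5,1.5,1.5,1.5,1.5]}'
```

```text
clock: 9.28
ee_pos: [0.5768, -0.1777, 0.1801]
eef_rot: [[0.016, 1.0, 0.003], [1.0, -0.016, -0.002], [-0.002, 0.003, -1.0]]
contact_force: [0.6, 0.4, -1.0]
finger_gap: 0.261
```

```bash
python3 -m pendant '{"rotation":[[0,0,0],[0,0,0],[0,0,0],[0,0,0],[0,0,0],[0,0,0]],"travel":[[-0.4,0,0],[-0.6,0.1,0],[-0.6,0.1,0],[-0.6,0.15,0],[-0.6,0.2,0],[0,0,0]],"fingers":[1.5,1.5,1.5,1.5,1.5,1.5]}'
```

```text
clock: 9.78
ee_pos: [0.5455, -0.1717, 0.181]
eef_rot: [[0.017, 1.0, 0.005], [1.0, -0.017, -0.003], [-0.003, 0.005, -1.0]]
contact_force: [0.8, 0.6, -1.3]
finger_gap: 0.259
```

```bash
python3 -m pendant '{"rotation":[[0,0.2,0],[0,0,0],[0,0,0],[0,0,0],[0,0,0],[0,0,0]],"travel":[[-0.4,0.2,0],[-0.55,0.25,0],[-0.5,0.3,0],[-0.5,0.3,0],[-0.4,0.25,0],[0,0,0]],"fingers":[1.5,1.5,1.5,1.5,1.5,1.5]}'
```

```text
clock: 10.28
ee_pos: [0.5193, -0.1573, 0.181]
eef_rot: [[0.017, 1.0, 0.001], [1.0, -0.017, -0.003], [-0.003, 0.001, -1.0]]
contact_force: [0.6, -0.2, -1.4]
finger_gap: 0.265
```

```bash
python3 -m pendant '{"rotation":[[0,0,0],[0,0,0],[0,0,0],[0,0,0],[0,0,0],[0,0,0]],"travel":[[-0.4,0.3,0],[-0.5,0.4,0],[-0.45,0.4,0],[-0.25,0.25,0],[0,0,0],[0,0,0]],"fingers":[1.5,1.5,1.5,1.5,1.5,1.5]}'
python3 - <<'E'
from h import *
for n in ("scene","side"): shot(n,n+"8")
a,b=load("scene8"),load("side8")
im=np.zeros((600,800,3),np.uint8)
im[:480,:400]=cv2.resize(a["img"][190:310,250:350],None,fx=4,fy=4,interpolation=cv2.INTER_CUBIC)
im[:480,400:]=cv2.resize(b["img"][180:324,290:410],None,fx=10/3,fy=10/3,interpolation=cv2.INTER_CUBIC)
cv2.imwrite("pics/z8.png",np.clip(im[:480,:,::-1]*1.4,0,255).astype(np.uint8))
E
```

```text
clock: 10.78
ee_pos: [0.5013, -0.1419, 0.1811]
eef_rot: [[0.016, 1.0, 0.001], [1.0, -0.016, -0.003], [-0.003, 0.001, -1.0]]
contact_force: [0.3, -0.4, -0.3]
finger_gap: 0.264
```

View pics/z8.png

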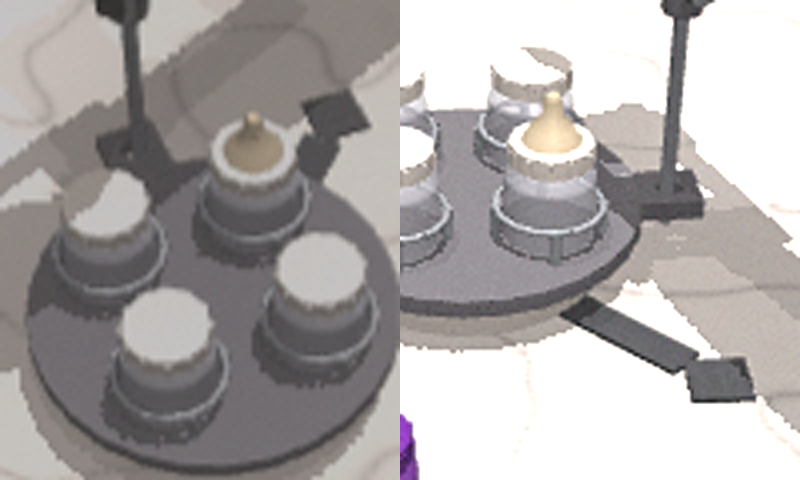

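Scene view: teat bottle cap at about (313,228), tongue head at about (334,219). Side view: cap at about (336,223), tongue head at about (386,294), with the rod in the eyelet and all jars upright. Now computing the bearing of the bottle against the tongue.

```bash
python3 - <<'E'
from h import *
a,b,w=load("scene8"),load("side8"),load("wrist0")
S=lambda x,y:(250+x/4,190+y/4); T=lambda x,y:(290+(x-400)*.3,180+y*.3)
caps=[onplane(a,S(*p),.102)[:2] for p in ((253,152),(107,205),(167,328),(320,272))]
c=np.mean(caps,axis=0);print("caps",np.round(caps,4).tolist(),"axis",c)
bs=onplane(b,T(552,143),.102)[:2];print("bottle side",bs,"two",two(a,S(253,152),b,T(552,143)))
print("teat",two(a,S(252,113),b,T(553,95)))
for n,p in (("scene",onplane(a,S(335,116),.003)),("side",onplane(b,T(720,380),.003)),("wrist",onplane(w,(97,258),.003))): print("tongue head",n,p)
c2=np.array([.589,-.0565])
for cc in (c,c2):
  az=lambda p:np.degrees(np.arctan2(p[1]-cc[1],p[0]-cc[0]))%360
  print([round(az(q),1) for q in (caps[0],bs,caps[1],caps[2],caps[3],onplane(a,S(335,116),.003),onplane(b,T(720,380),.003),onplane(w,(97,258),.003),onplane(w,(74,258),.003))], "eyelet",az((.5013,-.1419)))
# tongue bar direction in wrist0: dark mask in region
print("bar",onplane(w,(118,260),.003),onplane(w,(162,260),.003))
E
```

```text
caps [[0.5271, -0.0589], [0.5902, -0.1181], [0.6515, -0.0561], [0.5898, 0.004]] axis [ 0.58964018 -0.05728301]
bottle side [ 0.52133267 -0.05710381] two (array([ 0.5242906 , -0.0603515 ,  0.09899713]), np.float64(0.0010872302113778807))
teat (array([ 0.52378661, -0.06025763,  0.12990193]), np.float64(0.0010781820682923995))
tongue head scene [ 0.40458132 -0.05334624  0.003     ]
tongue head side [ 0.40005317 -0.0539336   0.003     ]
tongue head wrist [ 0.40432921 -0.05266842  0.003     ]
[np.float64(181.5), np.float64(179.8), np.float64(270.5), np.float64(1.1), np.float64(89.8), np.float64(178.8), np.float64(179.0), np.float64(178.6), np.float64(178.8)] eyelet 223.76680434249673
[np.float64(182.2), np.float64(180.5), np.float64(271.1), np.float64(0.3), np.float64(89.2), np.float64(179.0), np.float64(179.2), np.float64(178.8), np.float64(179.0)] eyelet 224.23874905521836
bar [ 0.42521987 -0.05458989  0.003     ] [ 0.46869312 -0.05442038  0.003     ]
```

The bottle is about 2° (2 mm) short of the tongue's line. One small nudge, settle, then check that it is still.

```bash
python3 -m pendant '{"rotation":[[-0.1,0,0],[0,0,0],[0,0,0],[0,0,0],[0,0,0],[0,0,0],[0,0,0],[0,0,0]],"travel":[[-0.12,0.13,0],[0,0,0],[0,0,0],[0,0,0],[0,0,0],[0,0,0],[0,0,0],[0,0,0]],"fingers":[1.5,1.5,1.5,1.5,1.5,1.5,1.5,1.5]}'
python3 - <<'E'
from h import *
shot("scene","sceneA")
s=ctrl.sense();print(s["clock"],s["ee_pos"],np.abs(s["dq"]).max())
E
python3 -m pendant '{"rotation":[[0,0,0],[0,0,0],[0,0,0],[0,0,0]],"travel":[[0,0,0],[0,0,0],[0,0,0],[0,0,0]],"fingers":[1.5,1.5,1.5,1.5]}'
python3 - <<'E'
from h import *
shot("scene","sceneB")
p=load("scene8")["img"];
A,B=load("sceneA"),load("sceneB")
g=lambda i:cv2.cvtColor(i[215:262,290:345],cv2.COLOR_RGB2GRAY).astype(np.float32)
print("shift 8->A",cv2.phaseCorrelate(g(p),g(A["img"])),"A->B",cv2.phaseCorrelate(g(A["img"]),g(B["img"])))
def teat(i):
    h=i[205:245,295:335].astype(int); m=(h[:,:,0]-h[:,:,2]>25); y,x=np.nonzero(m); return x.mean()+295,y.mean()+205,m.sum()
for n,i in (("8",p),("A",A["img"]),("B",B["img"])):
    t=teat(i);print(n,t,onplane(A,t[:2],.113))
s=ctrl.sense();print(s["ee_pos"],np.abs(s["dq"]).max())
E
```

```text
clock: 11.55
ee_pos: [0.5007, -0.1412, 0.181]
eef_rot: [[0.017, 1.0, 0.001], [1.0, -0.017, -0.005], [-0.005, 0.001, -1.0]]
contact_force: [-0.0, -0.2, 0.5]
finger_gap: 0.258
11.6 [ 0.50069401 -0.14117881  0.18093503] 0.0015107064210385889
clock: 11.93
ee_pos: [0.5007, -0.1412, 0.1809]
eef_rot: [[0.017, 1.0, 0.001], [1.0, -0.017, -0.005], [-0.005, 0.001, -1.0]]
contact_force: [0.9, -0.3, -0.3]
finger_gap: 0.26
shift 8->A ((0.11999844819296257, 0.128115776403952), 1.0180440141095055) A->B ((0.014421290597809389, -0.0058554526615388625), 0.9994822499445744)
8 (np.float64(314.3333333333333), np.float64(221.33333333333334), np.int64(3)) [ 0.51698636 -0.06029647  0.113     ]
A (np.float64(313.5), np.float64(219.0), np.int64(2)) [ 0.51137454 -0.06452252  0.113     ]
B (np.float64(313.0), np.float64(219.0), np.int64(1)) [ 0.5117786  -0.06554774  0.113     ]
[ 0.50068781 -0.14120446  0.18094971] 0.0009551173713218227
```

```bash
python3 -c "
from bench import ctrl
print(ctrl.close_job())"
```

```text
the job is handed in; nothing more can be done
None
```

I took the grey rod from its stand, put its tip through the eyelet and turned the carousel about 50° until the teat bottle stood at the front. The job is handed in, at about 12 s on the robot's clock. The rod was still gripped at the 80 N setting, tip about 16 mm above the counter (worked out from the arm pose, not seen).

**What the last checks showed**
- **Alignment:** the four caps put the turntable about 2° (2 mm) short of the tongue's line. The bottle's own cap and the two cameras varied, up to about 3°. The limit is 10 mm.
- **Nudge:** I then moved about 1 mm further round; the picture shifted by only 0.1–0.2 px, so the bottle is probably still about 2 mm off.
- **Stillness:** two scene pictures about 0.4 s apart showed no movement (about 0.015 px), and the joints were still.
- **Bottles:** all four looked upright in the last pictures viewed, before the nudge. I had used up my 12 views, so I did not look again.

**What went wrong or disagreed**
- **First grip:** the arm drifted about 9 mm, so the grip was off-centre. I opened, recentred and gripped again.
- **Carry to the carousel:** the tool sank nearly 5 cm and tilted about 4°. I corrected it; pictures afterwards showed the bottles upright and the carousel undisturbed.
- **Final teat check:** the colour mask found only 1–3 pixels, so I ignored it.

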